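Back off the ratchet indexing table by one notch

ROBOT

A 6-joint arm with a two-finger parallel gripper is mounted at the origin on the work surface. World frame = base frame: x ahead of the robot, y to its left, z up, the work surface at z = 0. Lengths are in m, angles in degrees, forces in N, time in s.
With the tool pointing down it reaches from about 0.375 to 0.9 m from the base axis. Payload 3.1 kg.
Tool frame: the origin (TCP) lies on the centre line of the jaws, within the pads' length; the fingertips stand 25 mm ahead of it and the grasp point (between the pads) lies 6 mm ahead of it; z points along the fingers, y is the line along which they close (so a half turn about z gives the same grasp; the last joint's range is limited). The gripper opens to 87 mm and grips with 3 to 60 N. Pads are 19 mm wide; open, the fingers measure 117 mm over their backs; the gripper's body (75 mm by 190 mm) begins 51 mm behind the grasp point.
Start: joints at [-77.493, 30.224, 82.088, -0, 67.689, -10.227], TCP at [0.242, -0.576, 0.248] pointing down, gripper open.
Joint ranges: [-176.69, 176.69], [-43.24, 126.21], [12.49, 139.97], [-82, 262], [0, 151.66], [-163.58, 163.58]. Speed limits (degrees/s): [159.86, 159.86, 180, 180, 180, 180].

INTERFACE

Orientations are given as a 3x3 rotation matrix whose columns are the frame's x, y, z axes.
In Python, from rig import bot, cams, models gives the robot as it stands. The module is installed in compiled form; this text tells all that it offers.
- The arm moves only by the shell command python3 -m handwheel 'ROWS' [OPENING]. ROWS is JSON, a list of rows, each a list of 6 numbers: the shift along the world's x, y, z each as a share of 1 m, from -1 to 1, then the turn, a rotation vector about the world's x, y, z each as a share of 2 rad, from -1 to 1. In form: [[dx, dy, dz, wx, wy, wz], ...]. A call has exactly 8 rows; each row is the pose to reach, as a shift and turn from the pose commanded when the call began; what a row does not reach only later rows make up. A row lasts 1/12 s, in which the tool goes at most 41.7 mm and 7.16 degrees, less where a joint would pass 70% of its speed; a pose out of reach is approached as far as the arm can. A call with a number of a shift or a turn outside -1 to 1 is refused whole. A call with a gripper value outside its range is refused whole. OPENING is the opening, from -1 (shut) to 1 (fully open), so that 0 is half open, set as the call begins (- or left out, the last holds). The fingers move at their own pace and stop on an object; the grip force is fixed at half the most. Time passes only in rows, so rows that repeat a pose let the fingers close, or fill a call up. It gives the time, the measured TCP pose, the force, the opening and the grip force at its end, in the units of the state.
- bot.read_state(): the state, without advancing time (a new reading comes with each control period).
- cams.capture(name): name is "scene" or "top"; returns (picture, depth): 480x640x3 uint8, blue, green, red; 480x640 float32, m along the optical axis (not along the pixel's ray), 0 where there is no reading.
- cams.calibration(name): a dict with "mtx" (3x3 intrinsics, pixels), "R" (3x3) and "t" (3): a world point X has camera coordinates R X + t. Camera axes: x right, y down, z forward; pixel columns grow to the right and rows downward; lengths in m; the calibration is good to about 2 mm. A picture is of the moment at which its call begins. calibration takes no time and is no camera call.
- bot.hand_in(): hands the job in; it is judged then, once.
Trained networks look in the newest picture that a camera, given by its name, has taken for a name from the list of things; names that differ only in an ending like _2 or _b are one class to them, and where a whole thing is asked for, a point or a joint stands for the part that bears it (a point fixed in the world has none). Each returns a list of dicts, best first, with "conf" (0 to 1); they miss things now and then, are a little off and sometimes report something else, mostly with a low value. They report only what shows in the picture. A call takes as long as a camera call.
- models.spot_in(query, camera): "position" ([column, row] in pixels, amid what is visible of it).
- models.tip_of(query, camera): "position" ([column, row] in pixels: a listed point, or the origin of a listed thing).
The state is a dict: "time_s": time; "joint_positions": joint angles; "qvel": joint speeds; "tau": joint torques, N m; "position": TCP position; "tcp_rot": TCP orientation; "force": force on the tool from outside, world axes, zero at the start; "moment": the same for the moment, N m; "opening": opening from 0.0 (shut) to 1.0 (fully open); "grasp_force": force on a finger pad.
Only numpy, scipy, OpenCV 4.12 (cv2) and the standard library are available. Lean on these libraries where they do the work, as an engineer would, in place of code of your own. Each camera call takes 0.05 s, during which the arm holds its last target. There are 200 camera calls.

TASK

Back the indexing table on the bench off by one notch: push the pawl's thumb plate outward, away from the wheel, so that the pawl lifts out of the teeth and tips back onto its stop; push the wheel (it has upright pins for this) one notch round, clockwise as seen from above; then push the pawl back over so that it drops fully home in the next gap. Only push, with light fingertips: do not squeeze or force the parts, pick nothing up, and leave the other things on the bench where they stand.

Things in the scene. Friction and masses are not known exactly. Their poses are not given: they have to be found in the camera images.
- indexer: the bolted-down indexing table: blue base plate 200 x 335 mm, 12 mm thick, carrying the ratchet wheel and the pawl. Origin on the bench surface on the wheel's (vertical) axis; z up; the pawl stands on its -y side and points along its +y towards the wheel. The base plate reaches x +-100 mm and y -212 to +122 mm.
- wheel_top (a point): centre of the wheel's face, 38 mm above the bench on the axis. The wheel is a flat steel disc of 95 mm radius, with 10 saw teeth (36 degrees apart, 14 mm high, tops at 52 mm) standing up on its rim at radius 74 to 94 mm, a low boss (radius 18 mm, top at 50 mm) in the middle and four upright pins. Each gap at the rim is about 29 mm wide and the nose of the pawl 10 mm.
- wheel (a joint): turn of the ratchet wheel in rad: grows as it turns backward, clockwise seen from above (the way the lowered pawl blocks), one notch = 0.628. It starts near 0 (within 0.06), where the pawl lies in the middle of a gap. It turns stiffly (about 2 to 3 N at a pin) and stays where it is left. The pawl drops fully home when the wheel is within about 0.1 of a whole notch.
- pin0 (a point): centre of the top end of an upright pin of the wheel, 12 mm in diameter, 45 mm tall, standing on the wheel's face 55 mm from the axis; its top is 83 mm above the bench. The four pins stand 90 degrees apart, at 45, 135, 225 and 315 degrees about the indexer's z (counter-clockwise from its x) when the wheel's joint is at 0
- pin1 (a point): centre of the top end of an upright pin of the wheel, 12 mm in diameter, 45 mm tall, standing on the wheel's face 55 mm from the axis; its top is 83 mm above the bench. The four pins stand 90 degrees apart
- pin2 (a point): centre of the top end of an upright pin of the wheel, 12 mm in diameter, 45 mm tall, standing on the wheel's face 55 mm from the axis; its top is 83 mm above the bench. The four pins stand 90 degrees apart
- pin3 (a point): centre of the top end of an upright pin of the wheel, 12 mm in diameter, 45 mm tall, standing on the wheel's face 55 mm from the axis; its top is 83 mm above the bench. The four pins stand 90 degrees apart
- pawl (a joint): turn of the pawl in rad about its level pivot (along the indexer's x): 0 = fully down in a gap of the wheel, grows as the nose lifts; above 0.25 the nose is clear of the teeth, at about 0.17 it lies on top of a tooth. It is top-heavy: below about 0.7 it falls down by its own weight, beyond that it tips back by itself to its stop at 1.25 and stays there. It moves freely (under 3 N).
- pawl_pivot (a point): the pawl's pivot: 50 mm above the bench, 160 mm from the wheel's axis on the indexer's -y side. The pawl is a bar 10 mm wide and 12 mm thick, centred on the pivot line, reaching 82 mm from the pivot towards the wheel when down (level).
- pawl_nose (a point): middle of the free end of the pawl's bar, 82 mm from the pivot. With the pawl tipped back on its stop the bar stands up, 18 degrees from upright, leaning towards the wheel.
- thumb_plate (a point): middle of the top edge of the pawl's thumb plate, 56 mm from the pivot. The plate is 36 mm wide (along the indexer's x) and 6 mm thick, from 12 to 56 mm out from the pivot, and stands at 75 degrees to the bar: nearly upright, 15 degrees towards the wheel, when the pawl is down (top then 104 mm above the bench). Tipped back it lies outward, 33 degrees above level.
- collar: loose brass collar, 28 mm across, 25 mm high, on the base plate beside the pawl; to be left alone
- ferrule: loose white ferrule, 16 mm across, 28 mm high, standing on the base plate on the other side of the pawl; to be left alone
- glue: small white glue bottle, 38 mm across, 95 mm tall; to be left alone
- blank: dark wooden blank, 32 mm across, 85 mm tall; to be left alone
- jar: low glass jar, 54 mm across, 50 mm tall; to be left alone
- chalk: block of chalk, 23 mm; to be left alone
- driver: screwdriver lying on the bench; to be left alone

How it is judged:
By the outcome, as a careful person would: the job done as asked, in the order asked, and still so for the second after the job is handed in, with the robot touching nothing.
It also fails if it takes over 48 s, if anything falls off the work surface, if the arm or the gripper's body presses on something with over 40 N, if the wrist force passes 120 N, or if a joint passes its speed limit or range.

## Working session

There is one attempt and no reset: what is moved stays moved. The work goes in short steps, Python scripts to look and compute and a shell command to move; the robot and the scene stay as the last step left them, time stands still between calls to the robot, and variables do not carry over. Pictures are saved under pics/ and viewed, at most 10 in all, crops included, and the job is handed in when it is done.

```bash
mkdir -p pics
cat > h.py <<'E'
from rig import bot,cams,models
import numpy as np,cv2
def px2w(cam,uv,z):
    c=cams.calibration(cam);K,R,t=[np.array(c[k],float) for k in('mtx','R','t')]
    d=R.T@np.linalg.solve(K,[uv[0],uv[1],1]);o=-R.T@t.ravel()
    return o+d*(z-o[2])/d[2]
E
python3 - <<'E'
from h import *
for c in('scene','top'):
    p,d=cams.capture(c);cv2.imwrite(f'pics/{c}0.png',p)
    print(c,px2w(c,(320,240),0))
for n,z in(('wheel_top',.038),('pin0',.083),('pin1',.083),('pin2',.083),('pin3',.083),('pawl_pivot',.05),('pawl_nose',.05),('thumb_plate',.104),('indexer',0)):
    for c in('top','scene'):
        for r in models.tip_of(n,c)[:4]: print(n,c,np.round(r['position']),round(r['conf'],2),px2w(c,r['position'],z).round(4))
print(bot.read_state())
E
```

```text
scene [0.5390528  0.01799247 0.        ]
top [0.63251688 0.10127799 0.        ]
wheel_top top [318. 290.] 0.9 [0.5469 0.1017 0.038 ]
wheel_top scene [343. 256.] 0.61 [0.5413 0.1018 0.038 ]
pin0 top [288. 321.] 0.96 [0.498  0.1431 0.083 ]
pin0 top [346. 316.] 0.96 [0.5062 0.0603 0.083 ]
pin0 top [286. 266.] 0.76 [0.5768 0.1476 0.083 ]
pin0 top [344. 268.] 0.56 [0.5762 0.065  0.083 ]
pin0 scene [377. 242.] 0.96 [0.4972 0.136  0.083 ]
pin0 scene [351. 215.] 0.91 [0.4995 0.0599 0.083 ]
pin0 scene [313. 234.] 0.87 [0.5798 0.0642 0.083 ]
pin0 scene [338. 262.] 0.77 [0.5772 0.1405 0.083 ]
pin1 top [288. 321.] 0.96 [0.498  0.1431 0.083 ]
pin1 top [346. 316.] 0.96 [0.5062 0.0603 0.083 ]
pin1 top [286. 266.] 0.76 [0.5768 0.1476 0.083 ]
pin1 top [344. 268.] 0.56 [0.5762 0.065  0.083 ]
pin1 scene [377. 242.] 0.96 [0.4972 0.136  0.083 ]
pin1 scene [351. 215.] 0.91 [0.4995 0.0599 0.083 ]
pin1 scene [313. 234.] 0.87 [0.5798 0.0642 0.083 ]
pin1 scene [338. 262.] 0.77 [0.5772 0.1405 0.083 ]
pin2 top [288. 321.] 0.96 [0.498  0.1431 0.083 ]
pin2 top [346. 316.] 0.96 [0.5062 0.0603 0.083 ]
pin2 top [286
[... 1336 characters left out ...]
  9.18960334e-04,
        6.76885516e+01, -1.02265014e+01]), 'qvel': array([ 0.02729454,  0.06553848, -0.00907197, -0.07048087, -0.00845876,
        0.12031661]), 'tau': array([-3.29073328e-04, -4.40021539e+01, -1.76991624e+01,  6.33272412e-02,
        5.05422859e-02, -2.45356512e-05]), 'position': array([ 0.24157561, -0.57641167,  0.24754974]), 'tcp_rot': array([[ 9.22307299e-01,  3.86457301e-01,  1.71223134e-05],
       [ 3.86457301e-01, -9.22307299e-01, -8.67037813e-06],
       [ 1.24413037e-05,  1.46137961e-05, -1.00000000e+00]]), 'force': array([0.0647445 , 0.19982922, 0.85879283]), 'moment': array([0.02094215, 0.01293771, 0.02278649]), 'grasp_force': 0.0, 'opening': 1.0004448507452808}
```

View pics/top0.png

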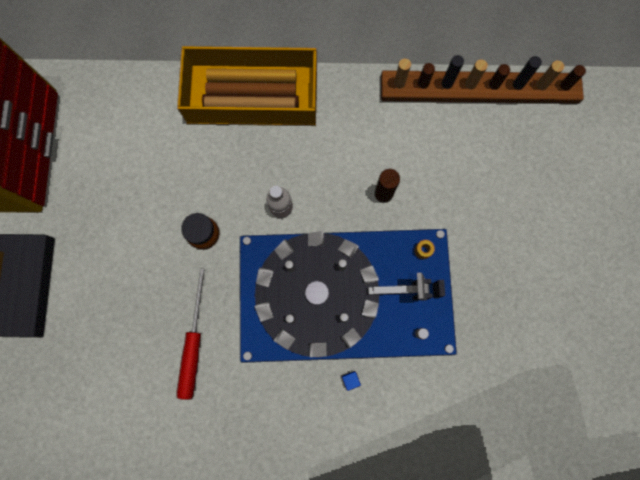

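View pics/scene0.png

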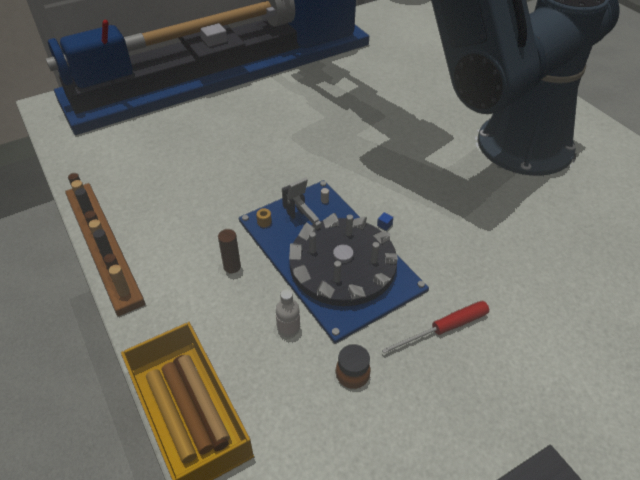

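Run:
```python
from h import *
p,d=cams.capture('top');cams.capture('scene')
for n,z in(('glue',.05),('blank',.04),('jar',.025),('chalk',.012),('driver',.01),('collar',.03),('ferrule',.03)):
    for c in('top','scene'):
        for r in models.spot_in(n,c)[:1]: print(n,c,np.round(r['position']),round(r['conf'],2),px2w(c,r['position'],z).round(3))
```

```text
glue top [280. 204.] 0.71 [0.679 0.164 0.05 ]
glue scene [287. 313.] 0.6 [0.688 0.167 0.05 ]
blank top [385. 186.] 0.9 [ 0.713 -0.001  0.04 ]
blank scene [231. 249.] 0.62 [ 0.705 -0.012  0.04 ]
jar top [200. 232.] 0.66 [0.639 0.291 0.025]
jar scene [355. 364.] 0.76 [0.635 0.288 0.025]
chalk top [350. 378.] 0.67 [0.416 0.051 0.012]
chalk scene [384. 221.] 0.69 [0.413 0.047 0.012]
driver top [188. 358.] 0.74 [0.443 0.302 0.01 ]
driver scene [453. 320.] 0.96 [0.444 0.292 0.01 ]
collar top [425. 245.] 0.71 [ 0.62  -0.064  0.03 ]
collar scene [262. 216.] 0.73 [ 0.617 -0.067  0.03 ]
ferrule top [316. 295.] 0.74 [0.54  0.105 0.03 ]
```

The top view shows the wheel at about (317,292) and the pawl to its right (world -y), with its thumb plate at (422,287). The collar is at (425,248), the ferrule at (423,333) and the chalk at (350,380). Next I'll refine the geometry from depth.

```bash
cat >> h.py <<'E'
def cloud(cam,name=None):
    p,d=cams.capture(cam)
    if name: cv2.imwrite(name,p)
    c=cams.calibration(cam);K,R,t=[np.array(c[k],float) for k in('mtx','R','t')]
    v,u=np.nonzero(d>0);z=d[v,u]
    P=np.linalg.solve(K,np.vstack([u,v,np.ones_like(u)]))*z
    return (R.T@(P-t.reshape(3,1))).T
def pins(cam,zmin=.07,name=None):
    X=cloud(cam,name);m=(X[:,2]>zmin)&(X[:,2]<.1)&(np.hypot(X[:,0]-.543,X[:,1]-.102)<.075);X=X[m]
    a=np.arctan2(X[:,1]-.102,X[:,0]-.543)
    lab=((a+np.pi)//(np.pi/2)).astype(int)
    return X,lab
E
python3 - <<'E'
from h import *
for c in('top','scene'):
    X,l=pins(c)
    q=[X[l==k] for k in range(4)]
    print(c,[(len(a),np.median(a,0).round(4)) for a in q if len(a)])
    X=cloud(c)
    m=(abs(X[:,0]-.552)<.04)&(X[:,1]<.02)&(X[:,1]>-.12)&(X[:,2]>.035)&(X[:,2]<.13)
    Y=X[m];
    t=Y[Y[:,2]>.09];print('plate',len(t),t.min(0).round(4),t.max(0).round(4),np.median(t,0).round(4))
    b=Y[(Y[:,1]>-.04)&(Y[:,1]<.01)&(Y[:,2]<.065)];print('bar',len(b),np.median(b,0).round(4))
    f=X[(abs(X[:,2]-.012)<.004)&(abs(X[:,0]-.55)<.13)&(X[:,1]>-.15)&(X[:,1]<.26)]
    w=X[(abs(X[:,2]-.05)<.004)&(np.hypot(X[:,0]-.545,X[:,1]-.102)<.03)];print('boss',len(w),w.mean(0).round(4))
c='top'
for n,uv in dict(TL=(247,240),TR=(442,233),BR=(449,349),BL=(247,356)).items(): print(n,px2w(c,uv,.014).round(4))
E
```

```text
top [(57, array([0.5053, 0.065 , 0.0824])), (57, array([0.5826, 0.0672, 0.0828])), (59, array([0.5789, 0.1443, 0.0825])), (57, array([0.5027, 0.1418, 0.0824]))]
plate 136 [ 0.532  -0.0478  0.0901] [ 0.5677 -0.0373  0.1066] [ 0.5502 -0.0414  0.1035]
bar 248 [ 0.5478 -0.0148  0.0555]
boss 437 [0.5425 0.1046 0.0498]
scene [(60, array([0.5062, 0.0634, 0.0806])), (64, array([0.5838, 0.0668, 0.0808])), (67, array([0.5808, 0.1444, 0.0814])), (62, array([0.503 , 0.141 , 0.0818]))]
plate 132 [ 0.5308 -0.0485  0.0901] [ 0.5685 -0.039   0.1081] [ 0.5504 -0.0439  0.1019]
bar 175 [ 0.5498 -0.0139  0.0556]
boss 269 [0.5431 0.1027 0.0507]
TL [0.6282 0.2179 0.014 ]
TR [ 0.6439 -0.0945  0.014 ]
BR [ 0.4619 -0.1002  0.014 ]
BL [0.4469 0.21   0.014 ]
```

```bash
python3 -m handwheel '[[0,0.04,0,0,0,0],[0.02,0.08,0,0,0,0],[0.04,0.12,0,0,0,-0.05],[0.06,0.16,0,0,0,-0.1],[0.08,0.2,0,0,0,-0.15],[0.1,0.23,0,0,0,-0.179],[0.12,0.26,0,0,0,-0.179],[0.14,0.29,0,0,0,-0.179]]' -1
```

```text
time_s: 2.67
position: [0.3822, -0.2841, 0.2478]
tcp_rot: [[0.999, 0.039, 0.0], [0.039, -0.999, 0.0], [0.0, -0.0, -1.0]]
force: [-0.1, 0.3, -0.2]
opening: 0.479
grasp_force: 0.0
```

```bash
python3 -m handwheel '[[0.022,0.033,0,0,0,0],[0.044,0.066,0,0,0,0],[0.066,0.099,0,0,0,0],[0.088,0.132,0,0,0,0],[0.11,0.165,0,0,0,0],[0.132,0.198,0,0,0,0],[0.154,0.231,0,0,0,0.005],[0.176,0.264,0,0,0,0.005]]'; python3 -m handwheel '[[0.012,0.01,-0.02,0,0,0],[0.012,0.01,-0.045,0,0,0],[0.012,0.01,-0.07,0,0,0],[0.012,0.01,-0.095,0,0,0],[0.012,0.01,-0.12,0,0,0],[0.012,0.01,-0.135,0,0,0],[0.012,0.01,-0.142,0,0,0],[0.012,0.01,-0.142,0,0,0]]'; python3 -c "
from h import *
cv2.imwrite('pics/s1.png',cams.capture('scene')[0][100:330,180:480].repeat(2,0).repeat(2,1))"
```

```text
time_s: 3.33
position: [0.5584, -0.0205, 0.2478]
tcp_rot: [[0.999, 0.049, 0.0], [0.049, -0.999, -0.0], [0.0, 0.0, -1.0]]
force: [1.1, -1.2, -0.3]
opening: 0.009
grasp_force: 0.0
time_s: 4.0
position: [0.5686, -0.0122, 0.104]
tcp_rot: [[0.999, 0.049, -0.003], [0.049, -0.999, 0.001], [-0.003, -0.001, -1.0]]
force: [-0.8, -1.0, 0.5]
opening: 0.004
grasp_force: 0.0
```

View pics/s1.png

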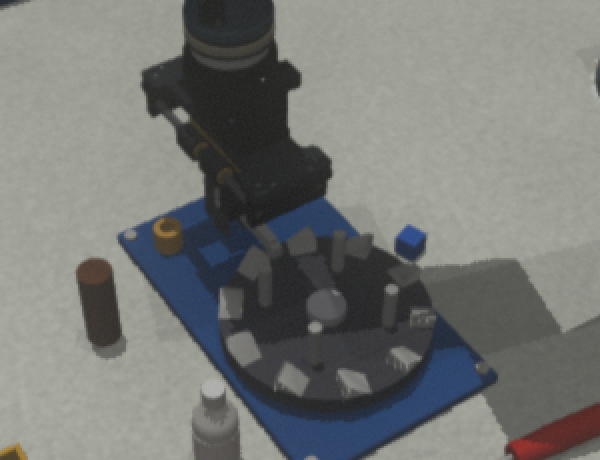

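The closed fingers hang on the collar side of the bar, at about (225,215) in the crop, clear of the collar at (168,233). I'll push outward.

```bash
python3 -m handwheel '[[0.001,-0.006,0,0,0,0],[0.002,-0.012,0,0,0,0],[0.003,-0.018,0,0,0,0],[0.003,-0.023,0,0,0,0],[0.003,-0.028,0,0,0,0],[0.003,-0.033,0,0,0,0],[0.003,-0.037,0,0,0,0],[0.003,-0.041,0,0,0,0]]'; python3 -m handwheel '[[0,-0.003,0,0,0,0],[0,-0.006,0,0,0,0],[0,-0.009,0,0,0,0],[0,-0.012,0,0,0,0],[0,-0.015,0,0,0,0],[0.001,-0.018,0,0,0,0],[0.001,-0.02,0,0,0,0],[0.001,-0.02,0,0,0,0]]';  python3 -c "
from h import *
cv2.imwrite('pics/s2.png',cams.capture('scene')[0][100:330,180:480].repeat(2,0).repeat(2,1))"
```

```text
time_s: 4.72
position: [0.5725, -0.0539, 0.1056]
tcp_rot: [[0.999, 0.048, 0.0], [0.048, -0.999, 0.0], [0.0, -0.0, -1.0]]
force: [-0.1, 1.0, -0.5]
opening: 0.003
grasp_force: 0.2
time_s: 5.38
position: [0.5738, -0.0739, 0.1056]
tcp_rot: [[0.999, 0.048, 0.0], [0.048, -0.999, -0.0], [0.0, 0.0, -1.0]]
force: [-0.2, -0.2, -0.7]
opening: 0.005
grasp_force: 0.0
```

View pics/s2.png

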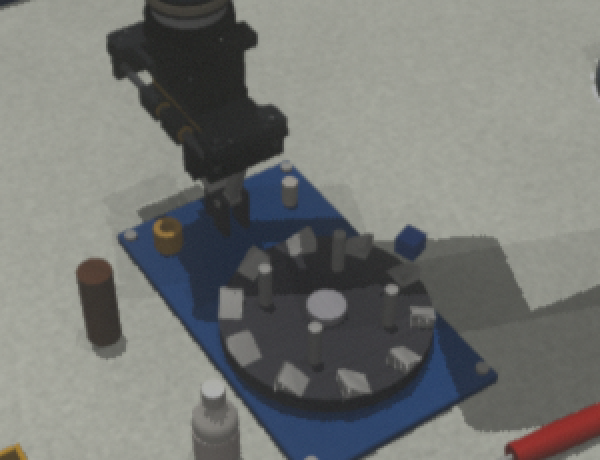

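The pawl now stands tipped back, with the bar beside the fingers at about (235,190). I'll retract and go to pin0.

```bash
python3 -m handwheel '[[0,0,0.025,0,0,0],[0,0,0.06,0,0,0],[0,0.01,0.095,0,0,0],[0.003,0.05,0.1,0,0,0],[0.006,0.09,0.1,0,0,0],[0.009,0.13,0.1,0,0,0],[0.012,0.17,0.1,0,0,0],[0.015,0.21,0.1,0,0,0]]'; python3 -m handwheel '[[0,0.035,0,0,0,0],[0,0.039,-0.03,0,0,0],[0,0.039,-0.06,0,0,0],[0,0.039,-0.085,0,0,0],[0,0.039,-0.105,0,0,0],[0,0.039,-0.115,0,0,0],[0,0.039,-0.119,0,0,0],[0,0.039,-0.119,0,0,0]]'
python3 - <<'E'
from h import *
cv2.imwrite('pics/s3.png',cams.capture('scene')[0][100:330,180:480].repeat(2,0).repeat(2,1))
E
```

```text
time_s: 6.1
position: [0.5882, 0.1385, 0.2058]
tcp_rot: [[0.999, 0.049, 0.0], [0.049, -0.999, 0.0], [0.0, -0.0, -1.0]]
force: [0.4, -0.2, -0.9]
opening: 0.001
grasp_force: 0.0
time_s: 6.77
position: [0.5883, 0.1756, 0.0859]
tcp_rot: [[0.999, 0.049, -0.001], [0.049, -0.999, -0.0], [-0.001, 0.0, -1.0]]
force: [-0.1, -0.1, -0.1]
opening: 0.008
grasp_force: 0.0
```

View pics/s3.png

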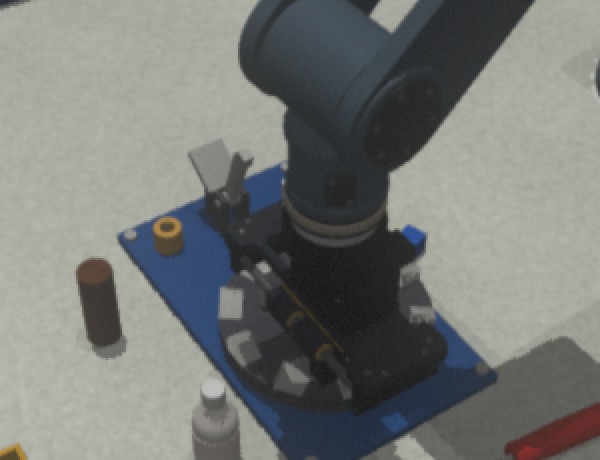

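The pawl is tipped back on its stop (plate at about (212,165) in the crop), and the fingers are beyond pin0. I'll push a bit short of a notch, then lift and measure.

```bash
python3 -m handwheel '[[0,-0.005,0,0,0,0],[0,-0.01,0,0,0,0],[0.001,-0.015,0,0,0,0],[0.002,-0.02,0,0,0,0],[0.003,-0.025,0,0,0,0],[0.004,-0.029,0,0,0,0],[0.005,-0.033,0,0,0,0],[0.005,-0.036,0,0,0,0]]'; python3 -m handwheel '[[0,0,0,0,0,0],[0,0.006,0,0,0,0],[0,0.012,0.01,0,0,0],[0,0.02,0.03,0,0,0],[0,0.05,0.06,0,0,0],[0,0.085,0.085,0,0,0],[0,0.12,0.1,0,0,0],[0,0.16,0.1,0,0,0]]'
cat > m.py <<'E'
from h import *
import sys
for c in('top','scene'):
    X=cloud(c,f'pics/{sys.argv[1]}{c}.png');r=X[:,:2]-[.543,.104]
    m=(X[:,2]>.072)&(X[:,2]<.09)&(abs(np.hypot(*r.T)-.055)<.013);a=np.degrees(np.arctan2(r[m,1],r[m,0]))
    for k in(-180,-90,0,90,180):
        b=a[(a>k-33+12)&(a<k+57)] if 0 else a[abs(a-k-12)<45]
        if len(b)>10: print(c,k,len(b),(np.median(b)-k).round(2))
E
python3 m.py a
```

```text
time_s: 7.48
position: [0.6024, 0.1421, 0.0886]
tcp_rot: [[0.999, 0.045, 0.021], [0.045, -0.999, 0.006], [0.021, -0.006, -1.0]]
force: [11.6, 11.3, -5.9]
opening: 0.002
grasp_force: 6.5
time_s: 8.15
position: [0.5955, 0.3011, 0.1924]
tcp_rot: [[0.999, 0.047, 0.008], [0.047, -0.999, 0.002], [0.008, -0.002, -1.0]]
force: [0.9, 0.7, 1.4]
opening: 0.009
grasp_force: 0.0
top -180 55 23.79
top -90 57 24.04
top 0 61 25.09
top 90 59 24.76
scene -90 56 25.1
scene 0 59 24.02
scene 90 14 23.01
```

The wheel has turned about 22.6°, with 12.6° left. The pin had caught the finger's corner, so I'll re-approach centred on it: pin now (0.593,0.126), target (0.597,0.115).

```bash
python3 -m handwheel '[[0.001,-0.04,0,0,0,0],[0.002,-0.08,0,0,0,0],[0.002,-0.115,0,0,0,0],[0.002,-0.134,-0.035,0,0,0],[0.002,-0.134,-0.07,0,0,0],[0.002,-0.134,-0.09,0,0,0],[0.002,-0.134,-0.099,0,0,0],[0.002,-0.134,-0.1,0,0,0]]';  python3 -m handwheel '[[0,-0.005,0,0,0,0],[0,-0.01,0,0,0,0],[0,-0.015,0,0,0,0],[0,-0.019,0,0,0,0],[0,-0.023,0,0,0,0],[0,-0.026,0,0,0,0],[0,-0.027,0,0,0,0],[0,-0.027,0,0,0,0]]'; python3 m.py b
```

```text
time_s: 8.92
position: [0.5935, 0.1648, 0.0845]
tcp_rot: [[0.999, 0.048, -0.006], [0.048, -0.999, -0.001], [-0.006, 0.001, -1.0]]
force: [1.4, 0.6, -0.2]
opening: 0.004
grasp_force: 0.0
time_s: 9.58
position: [0.5965, 0.1386, 0.0872]
tcp_rot: [[0.999, 0.048, 0.002], [0.048, -0.999, 0.0], [0.002, -0.0, -1.0]]
force: [0.7, 1.7, 0.1]
opening: 0.005
grasp_force: 0.7
top -90 56 22.22
scene -180 33 21.82
```

```bash
python3 -m handwheel '[[0,-0.002,0,0,0,0],[0.001,-0.004,0,0,0,0],[0.001,-0.006,0,0,0,0],[0.001,-0.008,0,0,0,0],[0.001,-0.009,0,0,0,0],[0.001,-0.009,0,0,0,0],[0.001,-0.009,0,0,0,0],[0.001,-0.009,0,0,0,0]]'; python3 m.py c
```

```text
time_s: 10.35
position: [0.5957, 0.1291, 0.0862]
tcp_rot: [[0.999, 0.049, -0.002], [0.049, -0.999, -0.001], [-0.002, 0.001, -1.0]]
force: [0.7, 0.6, 0.6]
opening: 0.003
grasp_force: 0.5
top -90 55 11.36
scene -180 54 13.29
scene 0 38 22.46
```

```bash
python3 -m handwheel '[[0,0.006,0,0,0,0],[0,0.012,0.01,0,0,0],[0,0.02,0.04,0,0,0],[0,0.04,0.075,0,0,0],[0,0.08,0.1,0,0,0],[0,0.12,0.1,0,0,0],[0,0.16,0.1,0,0,0],[0,0.18,0.1,0,0,0]]'; python3 m.py d
```

```text
time_s: 11.12
position: [0.5959, 0.3146, 0.1887]
tcp_rot: [[0.999, 0.052, 0.003], [0.052, -0.999, 0.003], [0.003, -0.002, -1.0]]
force: [0.7, -0.3, -1.0]
opening: 0.005
grasp_force: 0.0
top -180 54 11.71
top -90 57 11.77
top 0 59 12.9
top 90 56 12.98
scene -90 48 12.39
scene 0 61 11.53
scene 90 44 13.35
```

The wheel has turned 34.7° and sits within about 1° of the next notch. Next I'll go behind the bar, on its outward side.

```bash
python3 -m handwheel '[[-0.005,-0.04,0.005,0,0,0],[-0.01,-0.08,0.01,0,0,0],[-0.015,-0.12,0.012,0,0,0],[-0.02,-0.16,0.012,0,0,0],[-0.025,-0.2,0.012,0,0,0],[-0.03,-0.24,0.012,0,0,0],[-0.035,-0.28,0.012,0,0,0],[-0.04,-0.32,0.012,0,0,0]]';  python3 -m handwheel '[[-0.004,-0.04,0,0,0,0],[-0.006,-0.063,0,0,0,0],[-0.006,-0.063,0,0,0,0],[-0.006,-0.063,-0.025,0,0,0],[-0.006,-0.063,-0.05,0,0,0],[-0.006,-0.063,-0.07,0,0,0],[-0.006,-0.063,-0.082,0,0,0],[-0.006,-0.063,-0.082,0,0,0]]'
python3 - <<'E'
from h import *
cv2.imwrite('pics/s4.png',cams.capture('scene')[0][100:330,180:480].repeat(2,0).repeat(2,1))
E
```

```text
time_s: 11.88
position: [0.5551, -0.0129, 0.1989]
tcp_rot: [[0.999, 0.048, -0.001], [0.048, -0.999, -0.001], [-0.001, 0.001, -1.0]]
force: [0.9, -0.4, 0.3]
opening: 0.002
grasp_force: 0.0
time_s: 12.55
position: [0.548, -0.0724, 0.1142]
tcp_rot: [[0.999, 0.049, -0.007], [0.049, -0.999, 0.002], [-0.007, -0.002, -1.0]]
force: [-0.8, -0.0, 0.0]
opening: 0.004
grasp_force: 0.0
```

View pics/s4.png

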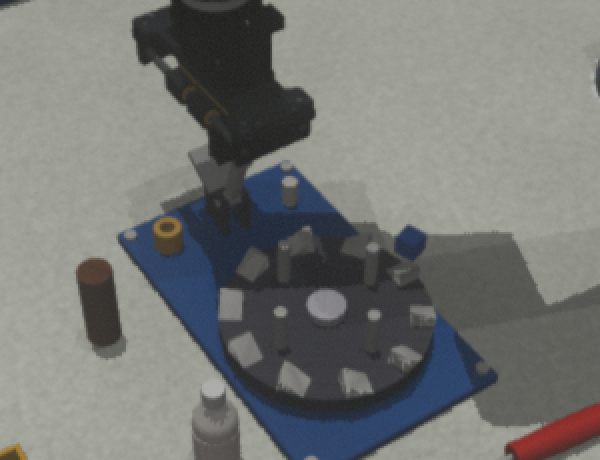

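The fingers are behind the bar, above the plate, with no contact force. I'll push the bar toward the wheel.

```bash
python3 -m handwheel '[[0,0.006,0,0,0,0],[0,0.012,0,0,0,0],[0,0.018,0,0,0,0],[0,0.024,0,0,0,0],[0,0.03,0,0,0,0],[0,0.035,0,0,0,0],[0,0.04,0,0,0,0],[0,0.045,0,0,0,0]]';  python3 -m handwheel '[[0,0.004,0,0,0,0],[0,0.008,0,0,0,0],[0,0.012,0,0,0,0],[0,0.015,0,0,0,0],[0,0.018,0,0,0,0],[0,0.021,0,0,0,0],[0,0.021,0,0,0,0],[0,0.021,0,0,0,0]]'
python3 - <<'E'
from h import *
cv2.imwrite('pics/s5.png',cams.capture('scene')[0][100:330,180:480].repeat(2,0).repeat(2,1))
E
```

```text
time_s: 13.27
position: [0.5506, -0.0277, 0.1167]
tcp_rot: [[0.999, 0.049, 0.0], [0.049, -0.999, 0.0], [0.0, -0.0, -1.0]]
force: [0.2, -0.3, -0.3]
opening: 0.006
grasp_force: 0.0
time_s: 13.93
position: [0.5506, -0.0073, 0.1165]
tcp_rot: [[0.999, 0.049, -0.0], [0.049, -0.999, -0.0], [-0.0, 0.0, -1.0]]
force: [-0.4, -0.6, 0.2]
opening: 0.003
grasp_force: 0.0
```

View pics/s5.png

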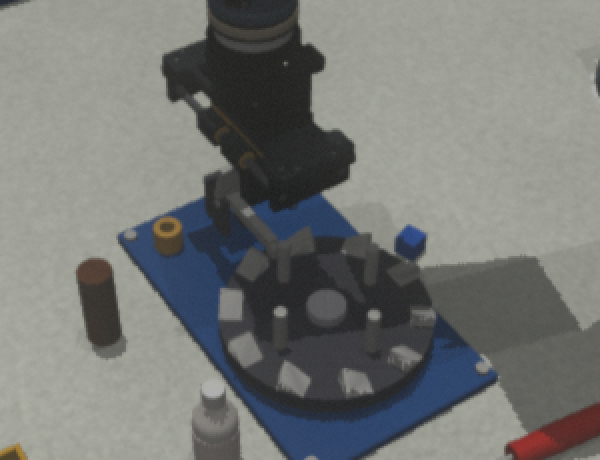

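The pawl has fallen forward, with its nose at about (275,248) in the crop. I'll retract clear and check that it is home.

```bash
python3 -m handwheel '[[0,0.006,0.01,0,0,0],[0,0.006,0.035,0,0,0],[0,0.006,0.07,0,0,0],[0,0.006,0.1,0,0,0],[-0.02,-0.03,0.1,0,0,0],[-0.04,-0.065,0.1,0,0,0],[-0.06,-0.1,0.1,0,0,0],[-0.08,-0.13,0.1,0,0,0]]'; python3 -m handwheel '[[-0.02,-0.03,0,0,0,0],[-0.04,-0.06,0,0,0,0],[-0.06,-0.09,0,0,0,0],[-0.06,-0.12,0,0,0,0],[-0.06,-0.13,0,0,0,0],[-0.06,-0.13,0,0,0,0],[-0.06,-0.13,0,0,0,0],[-0.06,-0.13,0,0,0,0]]'; python3 m.py e;  python3 - <<'E'
from h import *
for c in('top','scene'):
    X=cloud(c)
    Y=X[(abs(X[:,0]-.551)<.04)&(X[:,1]<.03)&(X[:,1]>-.12)&(X[:,2]>.035)&(X[:,2]<.14)]
    t=Y[Y[:,2]>.09];print('plate',len(t),t.max(0).round(4),np.median(t,0).round(4))
    b=Y[(abs(Y[:,0]-.549)<.004)]
    for y0 in(-.03,-.02,-.01,0,.01,.02):
        s=b[abs(b[:,1]-y0)<.005];print(y0,len(s),np.median(s[:,2]).round(4),end=' | ')
    print()
p=cv2.imread('pics/escene.png');q=cv2.imread('pics/etop.png')
cv2.imwrite('pics/e.png',np.hstack([cv2.resize(p[150:300,220:420],(400,300)),cv2.resize(q[215:365,270:470],(400,300))]))
E
```

```text
time_s: 14.65
position: [0.47, -0.1388, 0.2178]
tcp_rot: [[0.999, 0.049, 0.002], [0.05, -0.999, -0.001], [0.002, 0.001, -1.0]]
force: [0.1, -0.8, -0.3]
opening: 0.003
grasp_force: 0.0
time_s: 15.32
position: [0.4105, -0.2657, 0.2165]
tcp_rot: [[0.999, 0.05, -0.001], [0.05, -0.999, 0.002], [-0.001, -0.002, -1.0]]
force: [-0.2, 0.1, -0.4]
opening: 0.003
grasp_force: 0.0
top -180 53 11.8
top -90 56 11.91
top 0 59 12.91
top 90 57 13.19
scene -180 58 12.53
scene -90 51 12.5
scene 0 60 12.01
scene 90 62 11.72
plate 135 [ 0.5676 -0.0375  0.1068] [ 0.55   -0.0414  0.1036]
-0.03 32 0.056 | -0.02 35 0.0562 | -0.01 35 0.0557 | 0 30 0.0567 | 0.01 35 0.0557 | 0.02 35 0.0541 | 
plate 134 [ 0.5679 -0.0392  0.1082] [ 0.55   -0.0445  0.1018]
-0.03 20 0.0561 | -0.02 21 0.0564 | -0.01 26 0.056 | 0 29 0.0558 | 0.01 32 0.0526 | 0.02 45 0.0483 |
```

View pics/e.png

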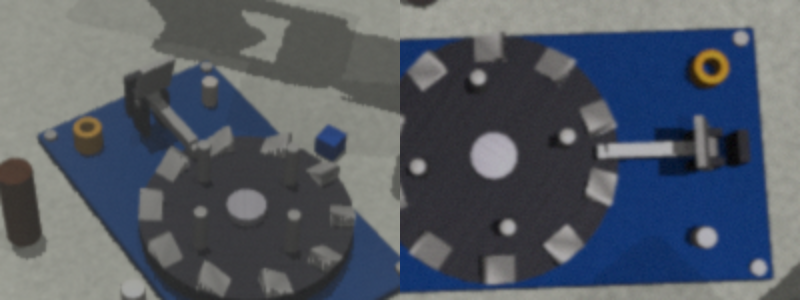

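The bar is level along its length (top at 56 mm, same as at the start), with the nose midway in the gap at (605,152). The collar and ferrule are untouched.

```bash
python3 -c "
from rig import bot
print(bot.hand_in())"
```

```text
the job is handed in; nothing more can be done
None
```

The indexing table is backed off one notch: the wheel turned about 34.7° clockwise, from just past zero to within about 1° of the notch, and the pawl lies level, fully home in the next gap. The job was handed in at about 16 s; in the first wheel push a pin caught the finger's corner (about 17 N), so I re-approached it centred.

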